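Sort out the swapped samples at the fan test station

TASK

The cooling fan, the heat sink and the motor have been put back in each other's trays. Put each part, standing flat as it is now, in the middle of the tray of its own outline (square fan in the square tray, oblong heat sink in the oblong tray along its length, round motor in the round tray; fan and heat sink lined up with the tray's sides), parking one part on the empty black mat, fully on it and let go, before the others are moved into their own trays. Set the parts down rather than dropping them, and leave the pen cup, the mouse and the screwdriver where they are.

Things in the scene. Friction and masses are not known exactly. Their poses are not given: they have to be found in the camera images.
- fan: square black axial cooling fan, lying flat, 60 x 60 mm and 25 mm high, with a 50 mm round opening, a grey hub and blades; origin at the centre of its underside, x and y along its sides, z up. At the start it lies in the oblong tray. Grip it across two facing flat sides.
- heat_sink: oblong finned aluminium heat sink, 74 mm long (its x) by 44 mm wide (its y), 28 mm high, fins upwards and running lengthwise; origin at the centre of its underside, z up. At the start it lies in the round tray. Its long sides are flat: grip it across the 44 mm width.
- motor: round steel can motor standing upright, 56 mm in diameter, body 30 mm high, with a thin brass boss and a 5 mm shaft in the middle of its top that reach 46 mm; origin at the centre of its underside, z up (the shaft). At the start it stands in the square tray. Grip it across the can, at any yaw.
- square_tray: white square tray fixed to the bench, 92 x 92 mm outside, 84 x 84 mm inside, floor 3 mm thick, lip 4 mm wide whose top is 6 mm above the bench; origin on the bench under its centre, x and y along its sides, z up. The fan belongs here.
- oblong_tray: white oblong tray fixed to the bench, 116 mm (its x) by 84 mm (its y) outside, 108 x 76 mm inside, floor 3 mm thick, lip 4 mm wide whose top is 6 mm above the bench; origin on the bench under its centre, z up. The heat sink belongs here, lengthwise along x.
- round_tray: white round tray fixed to the bench, 104 mm outer and 96 mm inner diameter, floor 3 mm thick, lip 4 mm wide whose top is 6 mm above the bench; origin on the bench under its centre, z up. The motor belongs here.
- mat: plain flat black rubber mat without a rim, fixed to the bench, 110 x 110 mm, 3 mm thick; origin on the bench under its centre, x and y along its sides, z up. Empty at the start: the parking spot. The three trays and the mat change places with one another from start to start.
- pen_cup: bystander: green plastic pen cup with three pens, 72 mm in diameter, 145 mm high over the pens; origin at the centre of its underside. Leave it alone.
- mouse: bystander: black computer mouse, 105 x 60 mm, 26 mm high; origin at the centre of its underside. Leave it alone.
- screwdriver: bystander: screwdriver lying flat on the bench beyond the trays, along its own x, about 200 mm long; origin on its underside. Leave it alone.
Things that resemble listed ones, but are neither listed nor needed, are in the scene too. What is shaped like the round_tray but yellow is not meant.

How it is judged:
On the way:
1. one of the three parts has been set down on the black mat and let go, before any part stands in its own tray (((horizontal distance between fan and mat below 0.04 m and z of fan in the frame of mat below 0.006 m and contact force between fan and the fingers below 0.1 N and linear speed of fan below 0.02 m/s and angle between fan's own z axis and vertical below 0.08 rad) or (horizontal distance between heat_sink and mat below 0.04 m and z of heat_sink in the frame of mat below 0.006 m and contact force between heat_sink and the fingers below 0.1 N and linear speed of heat_sink below 0.02 m/s and angle between heat_sink's own z axis and vertical below 0.08 rad) or (horizontal distance between motor and mat below 0.04 m and z of motor in the frame of mat below 0.006 m and contact force between motor and the fingers below 0.1 N and linear speed of motor below 0.02 m/s and angle between motor's own z axis and vertical below 0.08 rad)) and horizontal distance between fan and square_tray above 0.05 m and horizontal distance between heat_sink and oblong_tray above 0.05 m and horizontal distance between motor and round_tray above 0.05 m), for 0.2 s.
At the end, for the whole second after the job is handed in: Fan in square, heat sink in oblong, motor in round tray, each within 15 mm of its tray's centre, flat on the floor (underside under 6 mm above the bench, tilt under 0.08 rad), at rest; fan within 0.26 rad of square to its tray, heat sink within 0.26 rad of lengthwise (horizontal distance between fan and square_tray below 0.015 m and z of fan in the frame of square_tray below 0.006 m and linear speed of each of fan, heat_sink, motor below 0.02 m/s and angle between each of fan, heat_sink, motor's own z axis and vertical below 0.08 rad and (angle between the x axis of fan and the x axis of square_tray, either way round below 0.26 rad or angle between the x axis of fan and the y axis of square_tray, either way round below 0.26 rad) and horizontal distance between heat_sink and oblong_tray below 0.015 m and z of heat_sink in the frame of oblong_tray below 0.006 m and angle between the x axis of heat_sink and the x axis of oblong_tray, either way round below 0.26 rad and horizontal distance between motor and round_tray below 0.015 m and z of motor in the frame of round_tray below 0.006 m); the robot touches nothing.
It fails at once if the pen cup, the mouse or the screwdriver is pushed more than 20 mm from where it lay (distance of any of pen_cup, mouse, screwdriver from where it was at the start of the episode above 0.02 m).
It fails at once if the fan is dropped or thrown (faster than 0.7 m/s while out of the fingers) (linear speed of fan above 0.7 m/s and contact force between fan and the fingers below 0.2 N).
It fails at once if the heat sink is dropped or thrown (faster than 0.7 m/s while out of the fingers) (linear speed of heat_sink above 0.7 m/s and contact force between heat_sink and the fingers below 0.2 N).
It fails at once if the motor is dropped or thrown (faster than 0.7 m/s while out of the fingers) (linear speed of motor above 0.7 m/s and contact force between motor and the fingers below 0.2 N).
It also fails if it takes over 99 s, if anything falls off the work surface, if the arm or the gripper's body presses on something with over 40 N, if the wrist force passes 120 N, or if a joint passes its speed limit or range.

ROBOT

A 6-joint arm with a two-finger parallel gripper is mounted at the origin on the work surface. World frame = base frame: x ahead of the robot, y to its left, z up, the work surface at z = 0. Lengths are in m, angles in rad, forces in N, time in s.
With the tool pointing down it reaches from about 0.225 to 0.875 m from the base axis. Payload 3.4 kg.
Tool frame: the origin (TCP) lies at the very end of the fingers, on their centre line; the grasp point (between the pads) lies 19 mm behind it; x points along the fingers, y is the direction in which the jaws open and shut, and the axes are right-handed (so a half turn about x gives the same grasp; the last joint's range is limited). The gripper opens to 85 mm and grips with 20 to 120 N. Pads are 22 mm wide; open, the fingers measure 114 mm over their backs; the gripper's body (76 mm by 85 mm) begins 54 mm behind the grasp point. The pads swing forward as they close: fully open they stand 13 mm farther back than shut.
Start: joints at [1.044, 0.276, 1.505, -0, 1.361, -0.121], TCP at [0.227, 0.528, 0.231] pointing down, gripper open.
Joint ranges: [-2.89, 2.89], [-0.75, 2.08], [0.22, 2.7], [-1.18, 4.32], [0.11, 2.71], [-2.7, 2.7]. Speed limits (rad/s): [2.57, 2.57, 3.14, 3.14, 3.14, 3.14].

INTERFACE

Orientations are given as a unit quaternion [w, x, y, z].
In Python, from rig import manip gives the robot as it stands. The module is installed in compiled form; this text tells all that it offers.
- The arm moves only by the tool play_rows, never from a script. Its argument "plan" is a list that holds one entry, the list of rows, each a list of 5 numbers: the closure, from 0 (fully open) to 1 (shut), then the shift along the tool's x, y, z in m, then the turn about the tool's x in degrees. A call has 1 to 12 rows; each row is the pose to reach, as a shift and turn from the pose measured when the call began, along the tool's axes at that moment; what a row does not reach only later rows make up. A row lasts 1/10 s, in which the tool goes at most 50 mm and 8.59 degrees, less where a joint would pass 70% of its speed; a pose out of reach is approached as far as the arm can. A call with a gripper value outside its range is refused whole. The fingers move at their own pace and stop on an object; "grip_force" is the grip in N (left out, the last holds). Time passes only in rows, so rows that repeat a pose let the fingers close. It gives the time, the measured TCP pose, the force and the opening at its end, in the units of the state.
- manip.get_state(): the state, without advancing time (a new reading comes with each control period).
- manip.get_image(name): name is "side" or "top" or "wrist"; returns (picture, depth): 420x560x3 uint8, red, green, blue; 420x560 float32, m along the optical axis (not along the pixel's ray), 0 where there is no reading.
- manip.camera_params(name): a dict with "intrinsics" (3x3 intrinsics, pixels), "dist_coeffs" ([k1, k2, p1, p2, k3] as OpenCV has them; the pictures are not rectified), "R" (3x3) and "t" (3): a world point X has camera coordinates R X + t; the wrist camera has in their place "mount" (4x4, takes a point from camera to tool coordinates, whose origin is the TCP and whose axes are the tool frame's). Camera axes: x right, y down, z forward; pixel columns grow to the right and rows downward; lengths in m; the calibration is good to about 2 mm. A picture is of the moment at which its call begins: read the wrist's pose just before it. camera_params takes no time and is no camera call.
- manip.sign_off(): hands the job in, once; it reports no verdict.
The state is a dict: "clock": time; "qpos": joint angles; "qd": joint speeds; "effort": joint torques, N m; "position": TCP position; "ee_rot": TCP orientation; "contact_force": force on the tool from outside, world axes, zero at the start; "moment": the same for the moment, N m; "width": finger opening in m.
Only numpy, scipy, OpenCV 4.12 (cv2) and the standard library are available. Lean on these libraries where they do the work, as an engineer would, in place of code of your own. Each camera call takes 0.05 s, during which the arm holds its last target.

## Working session

There is one attempt and no reset: what is moved stays moved. The work goes in short steps, Python scripts to look and compute and a tool call to move; the robot and the scene stay as the last step left them, time stands still between calls to the robot, and variables do not carry over. Pictures are saved under pics/ and viewed, and the job is handed in when it is done.

Besides the shell and the picture viewer there is one more tool, called after "Request:" by a JSON object that holds its "api" and its "payload", one argument or row to a line. play_rows: Moves the arm, as the interface text tells. Its arguments: {"type":"object","properties":{"plan":{"type":"array","items":{"type":"array","items":{"type":"array","items":{"type":"number"}}}},"grip_force":{"type":"number"}},"required":["plan"]}

```bash
mkdir -p pics; cat > h.py <<'E'
import numpy as np, cv2
from rig import manip
def grab(name,fn):
    s=manip.get_state()
    p,d=manip.get_image(name)
    cv2.imwrite('pics/'+fn+'.png',p[:,:,::-1]); np.savez('pics/'+fn+'.npz',p=p,d=d,pos=s['position'],rot=s['ee_rot'])
    return s,p,d
E
python3 - <<'E'
from h import *
print(manip.get_state())
for n in ['top','side','wrist']:
    s,p,d=grab(n,n+'0'); print(n,manip.camera_params(n), (d>0).mean())
E
```

```text
{'clock': 0.0, 'qpos': array([ 1.04398984e+00,  2.76592852e-01,  1.50614091e+00,  1.30010984e-05,
        1.36067768e+00, -1.21000918e-01]), 'qd': array([ 1.48666429e-03, -9.05994918e-04, -1.69858700e-04, -2.08614248e-03,
        8.58265547e-06,  1.14923620e-03]), 'effort': array([ 1.45736249e-03, -4.16776192e+01, -2.45813906e+01,  1.95949224e-04,
        1.09094949e-02,  6.18075362e-06]), 'position': array([0.22672208, 0.52784421, 0.23043782]), 'ee_rot': array([ 0.69239162,  0.14188421,  0.69280946, -0.14310056]), 'contact_force': array([-0.22825779,  0.58537138, -0.91774983]), 'moment': array([-0.00517814,  0.03750604, -0.01250021]), 'width': 0.08520533423250407}
top {'intrinsics': array([[514.37173889,   0.        , 278.59801175],
       [  0.        , 514.37173889, 196.57784669],
       [  0.        ,   0.        ,   1.        ]]), 'dist_coeffs': array([-0.18049906,  0.        ,  0.        ,  0.        ,  0.        ]), 'R': array([[ 0.00516938, -0.99990859, -0.01249361],
       [-0.99543841, -0.00395522, -0.09532429],
       [ 0.09526616,  0.01292938, -0.99536787]]), 't': array([
[... 490 characters left out ...]
rray([-0.51793035,  0.20623574,  1.14869184])} 0.9960799319727891
wrist {'intrinsics': array([[365.64497522,   0.        , 280.43529734],
       [  0.        , 365.64497522, 211.16906514],
       [  0.        ,   0.        ,   1.        ]]), 'dist_coeffs': array([-0.09999672,  0.        ,  0.        ,  0.        ,  0.        ]), 'mount': array([[ 6.49345175e-04, -3.27306653e-01,  9.44917951e-01,
        -1.43049933e-01],
       [ 9.99999788e-01,  1.59475630e-04, -6.31957094e-04,
         5.47083718e-04],
       [ 5.61523751e-05,  9.44918160e-01,  3.27306687e-01,
        -8.39496461e-02],
       [ 0.00000000e+00,  0.00000000e+00,  0.00000000e+00,
         1.00000000e+00]])} 0.9961011904761905
```

View pics/top0.png

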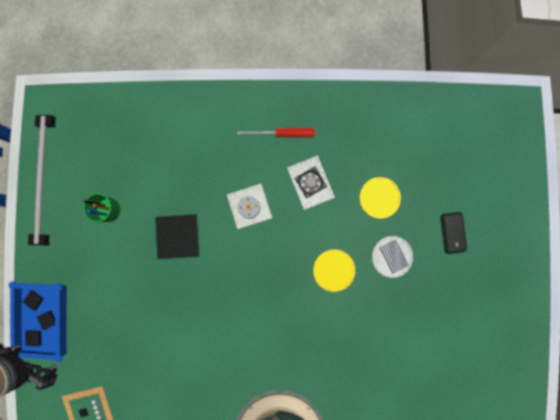

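View pics/side0.png

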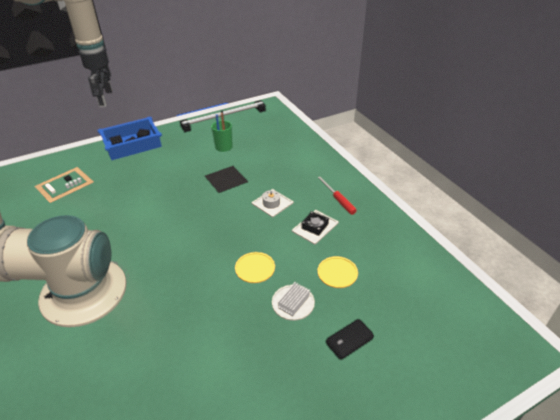

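View pics/wrist0.png

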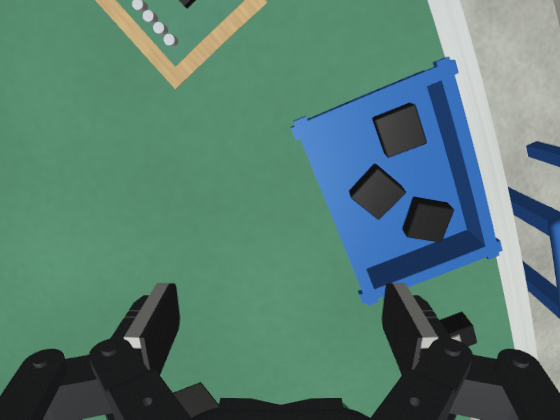

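The top picture shows these candidates:
- **Trays:** square tray with the motor at (249,206), oblong tray with the fan at (311,182), and white round tray with the heat sink at (392,257). The yellow discs at (380,198) and (334,270) are decoys.
- **Mat:** black mat at (177,236). The mouse at (454,232) and the blocks in the blue bin are not it.
- **Bystanders:** pen cup at (101,208), screwdriver at (277,132).

Next come close crops and measurement.

```bash
cat >> h.py <<'E'
def undist(cp,uv):
    return cv2.undistortPoints(np.array(uv,float).reshape(-1,1,2),cp['intrinsics'],cp['dist_coeffs']).reshape(-1,2)
def ext(name,pos=None,rot=None):
    """R,t: world->cam"""
    cp=manip.camera_params(name)
    if name!='wrist': return cp,cp['R'],cp['t']
    from scipy.spatial.transform import Rotation as Ro
    T=np.eye(4);T[:3,:3]=Ro.from_quat([rot[1],rot[2],rot[3],rot[0]]).as_matrix();T[:3,3]=pos
    M=np.linalg.inv(T@cp['mount']); return cp,M[:3,:3],M[:3,3]
def onplane(name,uv,z,pos=None,rot=None):
    cp,R,t=ext(name,pos,rot)
    n=undist(cp,uv); dirs=np.c_[n,np.ones(len(n))]@R
    c=-R.T@t; k=(z-c[2])/dirs[:,2]
    return c+dirs*k[:,None]
def cloud(name,d,pos=None,rot=None):
    cp,R,t=ext(name,pos,rot); h,w=d.shape
    uv=np.stack(np.meshgrid(np.arange(w),np.arange(h)),-1).reshape(-1,2)
    n=undist(cp,uv); P=np.c_[n,np.ones(len(n))]*d.reshape(-1,1)
    return ((P-t)@R).reshape(h,w,3)
E
python3 - <<'E'
from h import *
z=np.load('pics/top0.npz');p,d=z['p'],z['d']
C=cloud('top',d)
def show(b):
  pass
crop=cv2.resize(p[140:300,140:480],None,fx=2.3,fy=2.3,interpolation=cv2.INTER_CUBIC)
cv2.imwrite('pics/crop0.png',crop[:,:,::-1])
pt={'motor':(249,207),'sq':(236,197),'fan':(311,182),'obl':(300,163),'hs':(393,257),'rt':(376,257),'mat':(177,236),'cup':(101,208),'mouse':(454,232),'bench':(250,300),'bench2':(350,230)}
for k,(u,v) in pt.items(): print(k,C[v,u].round(4))
zz=np.load('pics/side0.npz');S=cloud('side',zz['d'])
for k,(u,v) in {'motor':(271,202),'fan':(315,224),'hs':(293,298),'mat':(227,179),'bench':(180,250)}.items(): print('s',k,S[v,u].round(4))
hsv=cv2.cvtColor(p,cv2.COLOR_RGB2HSV)
m=((hsv[...,1]<60)&(hsv[...,2]>150)).astype(np.uint8)
m[:145]=0;m[320:]=0;m[:,:200]=0;m[:,430:]=0
cs,_=cv2.findContours(m,cv2.RETR_EXTERNAL,cv2.CHAIN_APPROX_NONE)
for c in cs:
  if cv2.contourArea(c)<300: continue
  W=onplane('top',c.reshape(-1,2),0.004)[:,:2].astype(np.float32)
  h=cv2.convexHull(W*1000)
  print(cv2.minAreaRect(h),cv2.minEnclosingCircle(h),cv2.contourArea(h),'vs sq')
m=((hsv[...,2]<60)).astype(np.uint8);m[:200]=0;m[270:]=0;m[:,:140]=0;m[:,220:]=0
cs,_=cv2.findContours(m,cv2.RETR_EXTERNAL,cv2.CHAIN_APPROX_NONE)
for c in cs:
  if cv2.contourArea(c)<300: continue
  W=onplane('top',c.reshape(-1,2),0.003)[:,:2].astype(np.float32)
  print('mat',cv2.minAreaRect(W*1000))
E
```

```text
motor [0.5772 0.0773 0.0342]
sq [0.6047 0.1128 0.006 ]
fan [ 0.642  -0.0778  0.0221]
obl [ 0.6932 -0.0505  0.0044]
hs [ 0.4537 -0.2817  0.0339]
rt [ 0.4532 -0.2444  0.0032]
mat [0.504  0.2643 0.0012]
cup [0.5679 0.4341 0.0978]
mouse [ 0.5157 -0.4421  0.0262]
bench [ 0.3425  0.0757 -0.0079]
bench2 [ 0.5222 -0.1796 -0.0094]
s motor [0.5691 0.0539 0.0278]
s fan [ 0.6384 -0.0891  0.0231]
s hs [ 0.4554 -0.2893  0.0214]
s mat [ 0.5087  0.2603 -0.0006]
s bench [ 0.2672  0.0212 -0.001 ]
((454.4313659667969, -285.67657470703125), (103.51062774658203, 104.33345794677734), 89.59295654296875) ((454.4580078125, -285.783935546875), 53.72257995605469) 8785.174164741067 vs sq
((582.4220581054688, 79.90823364257812), (94.84672546386719, 95.82228088378906), 18.735868453979492) ((582.8740844726562, 79.55403900146484), 64.5363998413086) 8939.970770967775 vs sq
((644.0669555664062, -77.18911743164062), (119.0763168334961, 87.283447265625), 22.244150161743164) ((644.34814453125, -77.28498077392578), 71.39033508300781) 10277.98708303395 vs sq
mat ((503.6890563964844, 265.1526184082031), (104.43177795410156, 104.36274719238281), 4.433956146240234)
```

View pics/crop0.png

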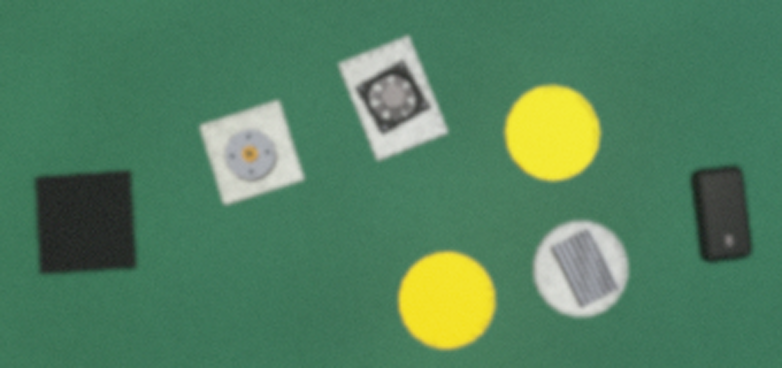

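```bash
cat >> h.py <<'E'
from scipy.spatial.transform import Rotation as Ro
def Rt(s):
    q=s['ee_rot']; return Ro.from_quat([q[1],q[2],q[3],q[0]]).as_matrix()
def plan(xyz,yaw=None):
    """shift in tool axes and turn (deg) so TCP at xyz, tool y axis along world yaw(deg, mod 180)"""
    s=manip.get_state(); R=Rt(s); sh=R.T@(np.array(xyz)-s['position'])
    cy=np.degrees(np.arctan2(R[1,1],R[0,1]))
    t=None if yaw is None else -((yaw-cy+90)%180-90)
    print('pos',s['position'].round(4),'yaw',cy.round(2),'q',s['qpos'].round(2),'w',round(s['width'],4),'clk',round(s['clock'],2),'tiltx',R[:,0].round(4))
    print('shift',sh.round(4),'turn',t)
E
python3 - <<'E'
from h import *
print(Rt(manip.get_state()).round(3))
plan([0.52,-0.02,0.26],90)
plan([0.52,-0.02,0.26],-70)
E
```

```text
[[-0.001  0.395  0.919]
 [-0.001  0.919 -0.395]
 [-1.    -0.001 -0.   ]]
pos [0.2268 0.528  0.2306] yaw 66.75 q [ 1.04  0.28  1.51 -0.    1.36 -0.12] w 0.0853 clk 0.15 tiltx [-7.0e-04 -1.2e-03 -1.0e+00]
shift [-0.0289 -0.3878  0.4857] turn -23.248356186236492
pos [0.2268 0.528  0.2306] yaw 66.75 q [ 1.04  0.28  1.51 -0.    1.36 -0.12] w 0.0853 clk 0.15 tiltx [-7.0e-04 -1.2e-03 -1.0e+00]
shift [-0.0289 -0.3878  0.4857] turn -43.24835618623649
```

Request:
{"api": "play_rows", "payload": {
  "plan": [
    [[0, -0.003, -0.039, 0.049, -2.5], [0, -0.006, -0.078, 0.098, -5], [0, -0.009, -0.117, 0.147, -7.5], [0, -0.012, -0.156, 0.195, -10], [0, -0.015, -0.195, 0.244, -12.5], [0, -0.018, -0.234, 0.293, -15], [0, -0.021, -0.273, 0.341, -17.5], [0, -0.024, -0.312, 0.39, -20], [0, -0.027, -0.35, 0.438, -22], [0, -0.029, -0.388, 0.486, -23.25], [0, -0.029, -0.388, 0.486, -23.25], [0, -0.029, -0.388, 0.486, -23.25]]
  ]
}}

```text
clock: 1.35
position: [0.5098, -0.0023, 0.2591]
ee_rot: [0.707, -0.0, 0.707, -0.0]
contact_force: [1.7, 0.8, 0.2]
width: 0.0855
```

```bash
python3 - <<'E'
from h import *
plan([0.52,-0.02,0.26],90)
grab('wrist','w1')
E
```

```text
pos [ 0.5098 -0.0023  0.2591] yaw 89.97 q [-0.14  0.16  1.59 -0.    1.39 -1.71] w 0.0855 clk 1.35 tiltx [-7.e-04 -9.e-04 -1.e+00]
shift [-0.0009 -0.0177  0.0102] turn -0.025653669027647652
```

View pics/w1.png

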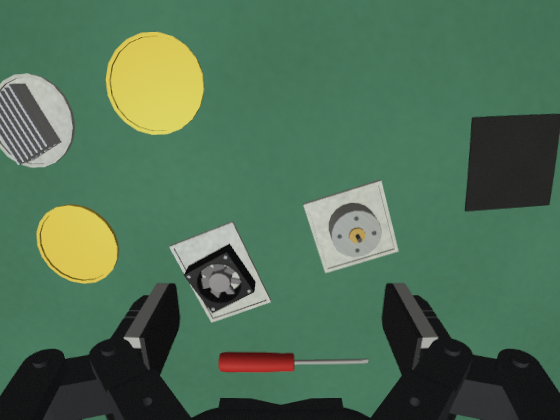

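Wrist view: fan at (220,280) in the oblong tray, motor at (356,232) in the square tray, heat sink at (30,125) in the white round tray (cut off), mat at (515,160). I'll take a second viewpoint further right.

Request:
{"api": "play_rows", "payload": {
  "plan": [
    [[0, 0, -0.04, -0.01, 0], [0, 0, -0.08, -0.02, 0], [0, 0, -0.12, -0.03, 0], [0, 0, -0.15, -0.04, 0], [0, 0, -0.15, -0.04, 0], [0, 0, -0.15, -0.04, 0]]
  ]
}}

```text
clock: 2.0
position: [0.4737, -0.1597, 0.2601]
ee_rot: [0.708, -0.001, 0.706, -0.005]
contact_force: [0.1, 0.7, -0.2]
width: 0.0856
```

```bash
python3 - <<'E'
from h import *
s,p,d=grab('wrist','w2')
for f in ['w1','w2']:
  z=np.load(f'pics/{f}.npz');p,d,pos,rot=z['p'],z['d'],z['pos'],z['rot']
  C=cloud('wrist',d,pos,rot)
  print(f,'bench z med',np.median(C[40:60,280:400,2]).round(4))
  hsv=cv2.cvtColor(p,cv2.COLOR_RGB2HSV)
  ng=((hsv[...,0]<60)|(hsv[...,0]>95)|(hsv[...,1]<60)).astype(np.uint8)
  ng=cv2.morphologyEx(ng,cv2.MORPH_OPEN,np.ones((3,3)))
  ng[345:]=0; ng[285:,120:180]=0; ng[280:,385:440]=0
  cs,_=cv2.findContours(ng,cv2.RETR_EXTERNAL,cv2.CHAIN_APPROX_NONE)
  for c in cs:
    if cv2.contourArea(c)<1500: continue
    x,y,w,h=cv2.boundingRect(c)
    W=onplane('wrist',c.reshape(-1,2),0.003,pos,rot)[:,:2].astype(np.float32)*1000
    print((x,y,w,h),'rect',np.round(np.hstack([np.ravel(q) for q in cv2.minAreaRect(W)]),1),'circ',np.round(np.hstack([np.ravel(q) for q in cv2.minEnclosingCircle(W)]),1))
    # tops: cloud pts inside
    mm=np.zeros(d.shape,np.uint8);cv2.drawContours(mm,[c],-1,1,-1)
    P=C[(mm>0)&(C[...,2]>0.015)]*1000
    if len(P)>100:
      print('  heights',np.percentile(P[:,2],[10,50,90,99]).round(1))
E
```

```text
w1 bench z med 0.0004
(170, 221, 101, 101) rect [646.7 -76.1 119.6  87.1  22.1] circ [646.3 -75.9  72.2]
  heights [ 17.5  26.6  28.9 402.2]
(36, 204, 83, 80) rect [ 607.9 -254.9  106.   109.6   44. ] circ [ 607.3 -255.3   55.4]
(303, 180, 96, 93) rect [584.9  81.7  95.4  94.   18.2] circ [584.7  81.8  65.9]
  heights [ 29.3  33.4  35.9 402.2]
(465, 114, 95, 97) rect [505.1 266.2 109.2 109.8   4.4] circ [505.3 265.9  76.2]
(0, 73, 75, 95) rect [ 458.8 -277.8   92.5  106.7   78.2] circ [ 457.8 -285.4   54.6]
  heights [ 21.4  28.8  32.1 402.2]
(105, 31, 100, 104) rect [ 422.  -136.   106.8  105.5   89.3] circ [ 422.5 -136.2   53.9]
w2 bench z med 0.0004
(302, 248, 83, 95) rect [649.3 -74.3 126.6  86.   22. ] circ [646.8 -75.9  71.8]
  heights [ 17.6  26.6  29.  277.8]
(156, 231, 94, 78) rect [ 608.7 -254.2  106.5  109.2   63. ] circ [ 610.  -262.2   61.4]
(435, 208, 82, 87) rect [584.8  81.9  96.7  95.4  18.1] circ [584.6  82.1  66.6]
  heights [ 22.7  33.1  35.9 402.8]
(7, 160, 71, 87) rect [ 520.9 -451.7  107.8   70.2    6.4] circ [ 521.2 -451.4   60.5]
  heights [20.5 25.9 27.3 28.8]
(123, 101, 95, 95) rect [ 456.7 -285.1  106.6  105.1   89.6] circ [ 457.3 -285.    53.7]
  heights [20.4 28.2 31.9 33.5]
(256, 65, 100, 101) rect [ 422.6 -134.9  106.1  105.6   20. ] circ [ 422.7 -134.6   53.7]
```

View pics/w2.png

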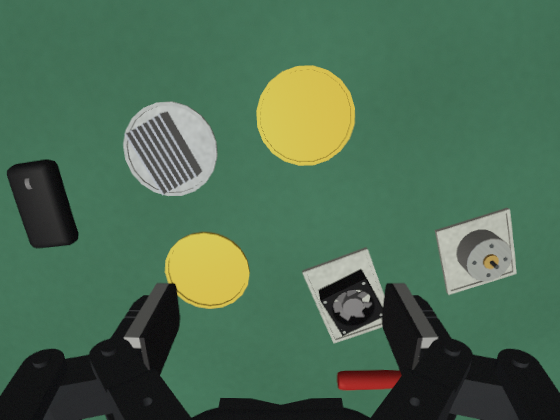

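```bash
python3 - <<'E'
from h import *
tr={'fan':((.646,-.076),.022,.031),'motor':((.585,.082),.030,.037),'hs':((.457,-.285),.025,.034)}
for f in ['w1','w2','top0']:
  z=np.load(f'pics/{f}.npz');n='top' if f=='top0' else 'wrist'
  C=cloud(n,z['d'],z['pos'],z['rot'])
  for k,(c,a,b) in tr.items():
    m=(np.hypot(C[...,0]-c[0],C[...,1]-c[1])<.055)&(C[...,2]>a)&(C[...,2]<b)
    if n=='top' and k=='hs': pass
    P=(C[m][:,:2]*1000).astype(np.float32)
    if len(P)<30: print(f,k,len(P));continue
    print(f,k,len(P),'rect',np.round(np.hstack([np.ravel(q) for q in cv2.minAreaRect(P)]),1),'circ',np.round(np.hstack([np.ravel(q) for q in cv2.minEnclosingCircle(P)]),1),'zmed',np.median(C[m][:,2]).round(4))
for f,b in [('w1',(150,170,420,340)),('w2',(90,80,250,210))]:
  p=np.load(f'pics/{f}.npz')['p'];x0,y0,x1,y1=b
  cv2.imwrite(f'pics/{f}c.png',cv2.resize(p[y0:y1,x0:x1],None,fx=3 if f=='w1' else 4,fy=3 if f=='w1' else 4)[:,:,::-1])
E
```

```text
w1 fan 1659 rect [644.6 -75.   61.2  61.7  30.4] circ [644.4 -74.6  42. ] zmed 0.0276
w1 motor 1674 rect [579.8  80.3  53.9  54.3  52.1] circ [580.1  80.5  27.7] zmed 0.0334
w1 hs 2259 rect [ 457.8 -285.9   74.4   46.8   27.1] circ [ 457.7 -285.7   43.3] zmed 0.0298
w2 fan 1482 rect [645.  -74.9  62.8  61.2  30.9] circ [644.5 -75.2  42.3] zmed 0.0276
w2 motor 1409 rect [580.4  79.9  55.3  55.6  15.9] circ [579.3  80.9  29. ] zmed 0.0332
w2 hs 2147 rect [ 458.  -286.2   74.    46.3   27.3] circ [ 457.9 -286.4   42.4] zmed 0.0305
top0 fan 305 rect [643.2 -75.9  60.8  60.6  30.2] circ [642.8 -76.3  41.3] zmed 0.0267
top0 motor 311 rect [578.3  79.5  54.   53.5  63.9] circ [578.4  79.8  27.7] zmed 0.033
top0 hs 232 rect [ 455.4 -287.8   73.4   46.    26.1] circ [ 455.1 -287.    41.5] zmed 0.0296
```

View pics/w1c.png

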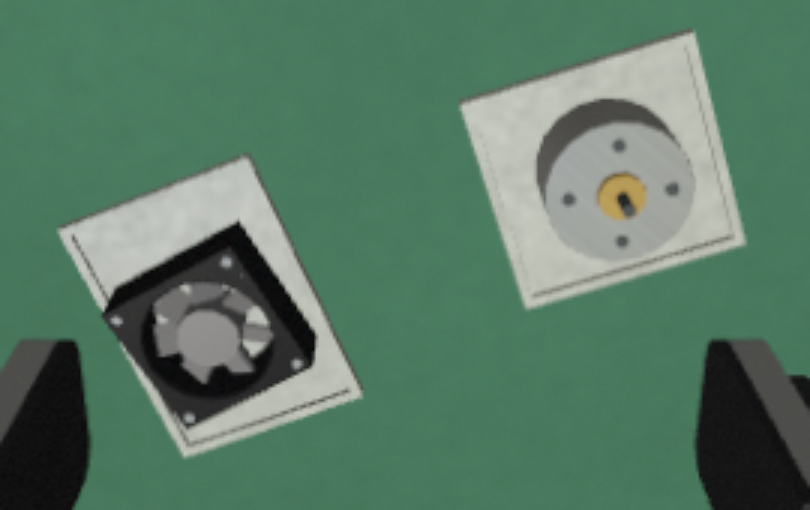

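View pics/w2c.png

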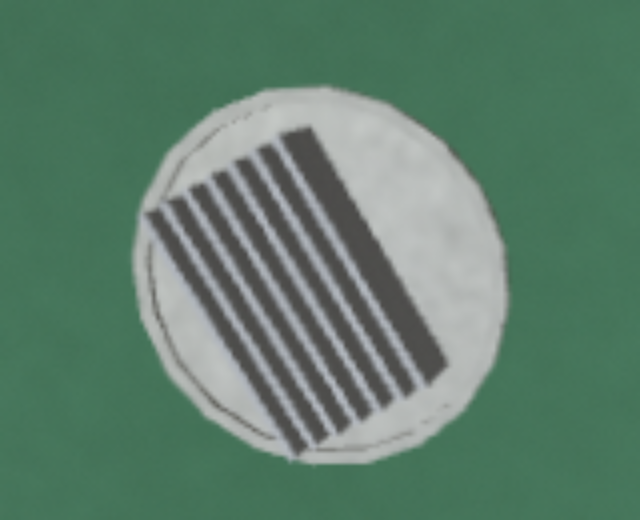

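The crops match the descriptions: round can with brass boss, square fan, finned heat sink on the white round tray. The heights from two wrist positions and the top view agree (28, 33 and 31 mm). The motor goes first.

```bash
python3 -c "
from h import *
plan([0.580,0.080,0.10],108)"
```

```text
pos [ 0.4739 -0.1591  0.2601] yaw 89.71 q [-0.46  0.14  1.61 -0.01  1.38 -2.02] w 0.0853 clk 2.05 tiltx [ 0.004  -0.0084 -1.    ]
shift [0.1585 0.241  0.1042] turn -18.29368679817182
```

Request:
{"api": "play_rows", "payload": {
  "plan": [
    [[0, 0.01, 0.04, 0.017, -3], [0, 0.03, 0.08, 0.035, -6], [0, 0.05, 0.12, 0.052, -9], [0, 0.075, 0.16, 0.07, -12], [0, 0.1, 0.2, 0.087, -15], [0, 0.13, 0.241, 0.104, -18.3], [0, 0.158, 0.241, 0.104, -18.3], [0, 0.158, 0.241, 0.104, -18.3], [0, 0.158, 0.241, 0.104, -18.3]]
  ]
}}

```text
clock: 2.95
position: [0.5792, 0.0811, 0.1004]
ee_rot: [0.699, -0.114, 0.698, 0.108]
contact_force: [0.2, -0.2, 0.1]
width: 0.0852
```

```bash
python3 -c "
from h import *
plan([0.580,0.0803,0.006],108.2)"
```

```text
pos [0.5792 0.0811 0.1004] yaw 108.11 q [ 0.03  0.39  1.68 -0.01  1.07 -1.86] w 0.0852 clk 2.95 tiltx [ 0.0024 -0.0086 -1.    ]
shift [ 0.0944 -0.0002  0.0006] turn -0.08506013405506962
```

Request:
{"api": "play_rows", "payload": {
  "plan": [
    [[0, 0.03, 0, 0, 0], [0, 0.055, 0, 0, 0], [0, 0.07, 0, 0, 0], [0, 0.08, 0, 0, 0], [0, 0.087, 0, 0, 0], [0, 0.092, 0, 0, 0], [0, 0.094, 0, 0, 0], [0, 0.094, 0, 0, 0]]
  ]
}}

```text
clock: 3.75
position: [0.5797, 0.0803, 0.0068]
ee_rot: [0.699, -0.114, 0.698, 0.108]
contact_force: [-0.1, 0.2, 0.2]
width: 0.0854
```

```bash
python3 -c "
from h import *
plan([0.580,0.0803,0.006],108.2)
grab('wrist','w3')"
```

```text
pos [0.5797 0.0803 0.0068] yaw 108.11 q [ 0.02  0.5   1.78 -0.01  0.86 -1.86] w 0.0854 clk 3.75 tiltx [ 0.003  -0.0086 -1.    ]
shift [ 0.0008 -0.0001  0.0003] turn -0.09429781884247745
```

View pics/w3.png

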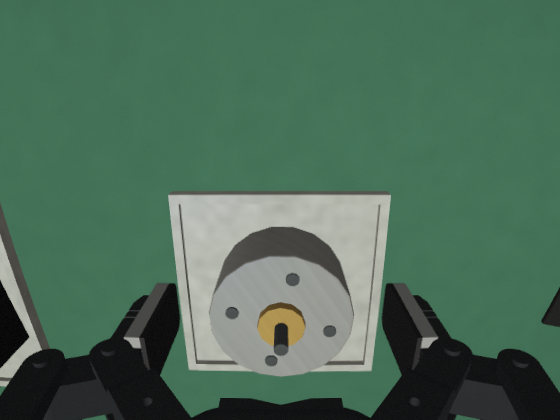

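The motor at (281,310) is centred between the pads. Closing now.

Request:
{"api": "play_rows", "payload": {
  "plan": [
    [[0.5, 0, 0, 0, 0], [0.6, 0, 0, 0, 0], [0.6, 0, 0, 0, 0], [0.6, 0, 0, 0, 0], [0.6, 0, 0, 0, 0], [0.6, 0, 0, 0, 0], [0.6, 0, 0, 0, 0]]
  ],
  "grip_force": 40
}}

```text
clock: 4.5
position: [0.5802, 0.0805, 0.0076]
ee_rot: [0.699, -0.114, 0.697, 0.108]
contact_force: [-0.6, 0.3, 5.5]
width: 0.0554
```

```bash
python3 -c "
from h import *
plan([0.580,0.0803,0.08])
plan([0.505,0.266,0.08],108)
print(manip.get_state()['contact_force'])"
```

```text
pos [0.5802 0.0805 0.0076] yaw 108.11 q [ 0.02  0.49  1.78 -0.01  0.86 -1.86] w 0.0554 clk 4.5 tiltx [ 0.0044 -0.0083 -1.    ]
shift [-0.0724 -0.0008 -0.0001] turn None
pos [0.5802 0.0805 0.0076] yaw 108.11 q [ 0.02  0.49  1.78 -0.01  0.86 -1.86] w 0.0554 clk 4.5 tiltx [ 0.0044 -0.0083 -1.    ]
shift [-0.0743  0.199  -0.0137] turn 0.105835892996339
[-0.62399526  0.28235389  5.53808275]
```

Request:
{"api": "play_rows", "payload": {
  "plan": [
    [[0.6, -0.015, 0, 0, 0], [0.6, -0.04, 0, 0, 0], [0.6, -0.055, 0.02, -0.001, 0], [0.6, -0.06, 0.055, -0.004, 0], [0.6, -0.06, 0.095, -0.007, 0], [0.6, -0.06, 0.135, -0.01, 0], [0.6, -0.06, 0.17, -0.012, 0], [0.6, -0.06, 0.19, -0.014, 0], [0.6, -0.06, 0.199, -0.014, 0], [0.6, -0.06, 0.199, -0.014, 0], [0.6, -0.06, 0.199, -0.014, 0]]
  ]
}}

```text
clock: 5.6
position: [0.505, 0.2649, 0.0654]
ee_rot: [0.699, -0.115, 0.697, 0.108]
contact_force: [-0.1, -0.2, -2.4]
width: 0.0547
```

```bash
python3 -c "
from h import *
plan([0.505,0.266,0.0085],108)
print(manip.get_state()['contact_force'])
grab('wrist','w4')"
```

```text
pos [0.505  0.2649 0.0654] yaw 108.11 q [ 0.37  0.41  1.75 -0.01  0.98 -1.51] w 0.0547 clk 5.6 tiltx [ 0.0041 -0.0094 -0.9999]
shift [0.0569 0.0016 0.0003] turn 0.11415267976011023
[-0.09874086 -0.22398374 -2.37258517]
```

View pics/w4.png

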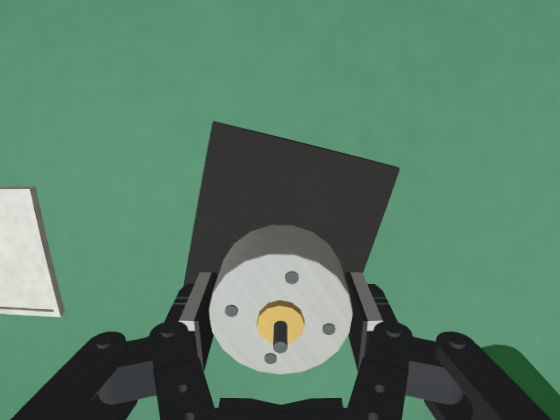

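The motor is held at (281,310) above the mat. Lowering it.

Request:
{"api": "play_rows", "payload": {
  "plan": [
    [[0.6, 0.015, 0.001, 0, 0], [0.6, 0.032, 0.001, 0, 0], [0.6, 0.043, 0.001, 0, 0], [0.6, 0.05, 0.001, 0, 0], [0.6, 0.054, 0.001, 0, 0], [0.6, 0.056, 0.001, 0, 0], [0.6, 0.0575, 0.001, 0, 0], [0.6, 0.0575, 0.001, 0, 0]]
  ]
}}

```text
clock: 6.45
position: [0.5054, 0.2652, 0.0082]
ee_rot: [0.699, -0.114, 0.697, 0.108]
contact_force: [0.3, -0.7, -1.9]
width: 0.0549
```

```bash
python3 -c "
from h import *
plan([0.505,0.266,0.0076],108)
print(manip.get_state()['contact_force'])"
```

```text
pos [0.5054 0.2652 0.0082] yaw 108.08 q [ 0.37  0.48  1.81 -0.01  0.85 -1.51] w 0.0549 clk 6.45 tiltx [ 0.0048 -0.009  -0.9999]
shift [ 0.0006  0.0009 -0.0001] turn 0.07647484841839969
[ 0.25992316 -0.67280723 -1.87471025]
```

Request:
{"api": "play_rows", "payload": {
  "plan": [
    [[0.6, 0.001, 0, 0, 0], [0.6, 0.0015, 0, 0, 0], [0.6, 0.0015, 0, 0, 0]]
  ]
}}

```text
clock: 6.75
position: [0.5057, 0.2654, 0.0076]
ee_rot: [0.7, -0.114, 0.697, 0.108]
contact_force: [-1.9, -1.2, 4.5]
width: 0.0545
```

Contact felt. Open fully, then rise.

Request:
{"api": "play_rows", "payload": {
  "plan": [
    [[0.4, 0, 0, 0, 0], [0.2, 0, 0, 0, 0], [0, 0, 0, 0, 0], [0, 0, 0, 0, 0], [0, 0, 0, 0, 0], [0, 0, 0, 0, 0], [0, -0.02, 0, 0, 0], [0, -0.05, 0, 0, 0], [0, -0.08, 0, 0, 0], [0, -0.1, 0, 0, 0], [0, -0.12, 0, 0, 0], [0, -0.12, 0, 0, 0]]
  ]
}}

```text
clock: 7.95
position: [0.507, 0.2672, 0.1305]
ee_rot: [0.702, -0.114, 0.694, 0.108]
contact_force: [-0.1, -0.3, 0.3]
width: 0.0853
```

```bash
python3 -c "
from h import *
plan([0.6447,-0.075,0.10],120.5)
s,p,d=grab('wrist','w5')
C=cloud('wrist',d,s['position'],s['ee_rot'])
m=(np.hypot(C[...,0]-.505,C[...,1]-.266)<.055)&(C[...,2]>.03)&(C[...,2]<.037)
P=(C[m][:,:2]*1000).astype(np.float32);print(cv2.minEnclosingCircle(P),len(P),np.median(C[m][:,2]))"
```

```text
pos [0.507  0.2672 0.1305] yaw 108.08 q [ 0.37  0.34  1.67 -0.01  1.12 -1.51] w 0.0853 clk 7.95 tiltx [ 0.0119 -0.0062 -0.9999]
shift [ 0.0343 -0.3678  0.0244] turn -12.419074752324804
((506.0091552734375, 265.80889892578125), 28.02672576904297) 4330 0.033498352463955244
```

View pics/w5.png

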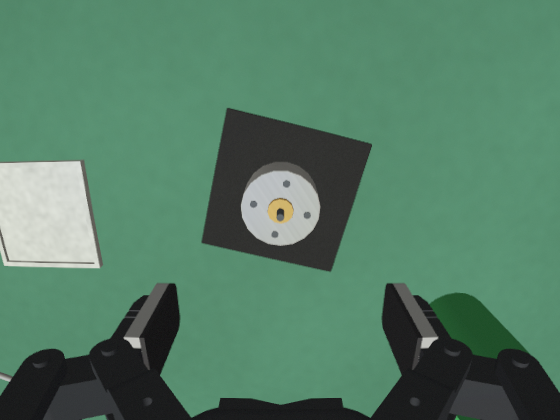

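The motor stands on the mat at (280,208), let go, at (0.506, 0.266). Now the fan.

Request:
{"api": "play_rows", "payload": {
  "plan": [
    [[0, 0, -0.03, 0.002, -1], [0, 0, -0.07, 0.004, -2], [0, 0, -0.11, 0.007, -3.5], [0, 0, -0.15, 0.01, -5], [0, 0, -0.19, 0.012, -6.5], [0, 0, -0.23, 0.015, -8], [0, 0, -0.27, 0.018, -9.5], [0, 0, -0.31, 0.02, -11], [0, 0.01, -0.345, 0.023, -12], [0, 0.02, -0.367, 0.024, -12.4], [0, 0.034, -0.367, 0.024, -12.4], [0, 0.034, -0.367, 0.024, -12.4]]
  ]
}}

```text
clock: 9.2
position: [0.6401, -0.0744, 0.0946]
ee_rot: [0.682, -0.187, 0.682, 0.184]
contact_force: [0.6, 0.5, -0.4]
width: 0.0857
```

```bash
python3 -c "
from h import *
plan([0.6447,-0.075,0.009],120.5)
s,p,d=grab('wrist','w6')
C=cloud('wrist',d,s['position'],s['ee_rot'])
m=(np.hypot(C[...,0]-.645,C[...,1]+.075)<.05)&(C[...,2]>.022)&(C[...,2]<.031)
P=(C[m][:,:2]*1000).astype(np.float32);print(cv2.minAreaRect(P),len(P),np.median(C[m][:,2]))"
```

```text
pos [ 0.6401 -0.0744  0.0946] yaw 120.41 q [-0.22  0.47  1.55 -0.01  1.12 -2.32] w 0.0857 clk 9.2 tiltx [ 0.0013 -0.005  -1.    ]
shift [ 0.0856 -0.0024  0.0038] turn -0.0937715701372781
((644.9337158203125, -74.73764038085938), (60.5626106262207, 60.45381164550781), 29.937767028808594) 5683 0.027966398139471143
```

View pics/w6.png

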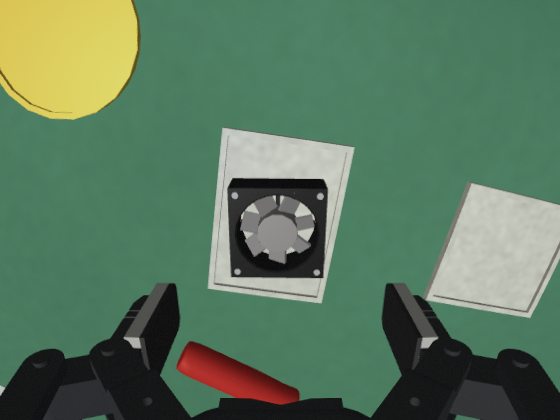

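Fan at (278,230) between the pads, with a refined pose of (0.645, −0.075) at 30°. The screwdriver at (235,370) is clear. Descend.

Request:
{"api": "play_rows", "payload": {
  "plan": [
    [[0, 0.02, -0.001, 0.002, 0], [0, 0.045, -0.002, 0.004, 0], [0, 0.06, -0.0025, 0.004, 0.3], [0, 0.07, -0.0025, 0.004, 0.5], [0, 0.078, -0.0025, 0.004, 0.5], [0, 0.083, -0.0025, 0.004, 0.5], [0, 0.0855, -0.0025, 0.004, 0.5], [0, 0.0855, -0.0025, 0.004, 0.5]]
  ]
}}

```text
clock: 10.05
position: [0.6459, -0.0743, 0.0107]
ee_rot: [0.684, -0.185, 0.682, 0.181]
contact_force: [0.6, 1.1, 1.0]
width: 0.0856
```

Request:
{"api": "play_rows", "payload": {
  "plan": [
    [[0.4, 0, 0, 0, 0], [0.55, 0, 0, 0, 0], [0.55, 0, 0, 0, 0], [0.55, 0, 0, 0, 0], [0.55, 0, 0, 0, 0], [0.55, 0, 0, 0, 0], [0.55, 0, 0, 0, 0]]
  ],
  "grip_force": 40
}}

```text
clock: 10.75
position: [0.6464, -0.0745, 0.0123]
ee_rot: [0.684, -0.185, 0.682, 0.18]
contact_force: [-2.0, 0.7, 4.5]
width: 0.0615
```

```bash
python3 -c "
from h import *
plan([0.6447,-0.075,0.06],120.0)
plan([0.585,0.082,0.06],108.2)
"
```

```text
pos [ 0.6464 -0.0745  0.0123] yaw 119.95 q [-0.22  0.56  1.62 -0.01  0.95 -2.31] w 0.0615 clk 10.75 tiltx [ 0.0054 -0.0057 -1.    ]
shift [-0.0477  0.     -0.0016] turn -0.04519039293904825
pos [ 0.6464 -0.0745  0.0123] yaw 119.95 q [-0.22  0.56  1.62 -0.01  0.95 -2.31] w 0.0615 clk 10.75 tiltx [ 0.0054 -0.0057 -1.    ]
shift [-0.0489  0.1658  0.0251] turn 11.754809607060949
```

Request:
{"api": "play_rows", "payload": {
  "plan": [
    [[0.6, 0, 0, 0, 0], [0.6, 0, 0, 0, 0], [0.6, 0, 0, 0, 0]]
  ]
}}

```text
clock: 11.05
position: [0.6464, -0.0746, 0.0124]
ee_rot: [0.684, -0.185, 0.682, 0.18]
contact_force: [-0.1, -0.4, 1.8]
width: 0.0614
```

```bash
python3 -c "
from h import *
plan([0.585,0.082,0.06],108.2)
s,p,d=grab('wrist','w7')
C=cloud('wrist',d,s['position'],s['ee_rot'])
m=(np.hypot(C[...,0]-.645,C[...,1]+.075)<.05)&(C[...,2]>.022)&(C[...,2]<.031)
P=(C[m][:,:2]*1000).astype(np.float32);print(cv2.minAreaRect(P),len(P),np.median(C[m][:,2]))
"
```

```text
pos [ 0.6464 -0.0746  0.0124] yaw 119.96 q [-0.22  0.56  1.62 -0.01  0.95 -2.31] w 0.0614 clk 11.05 tiltx [ 0.0056 -0.0059 -1.    ]
shift [-0.0489  0.166   0.025 ] turn 11.757969181085372
((645.4475708007812, -75.29144287109375), (61.61698913574219, 88.4284439086914), 29.931110382080078) 14063 0.0279098921692805
```

View pics/w7.png

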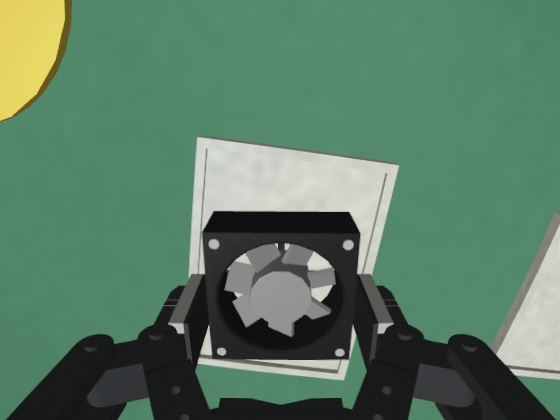

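Fan held squarely at (282,290). Lift and carry it to the square tray.

Request:
{"api": "play_rows", "payload": {
  "plan": [
    [[0.6, -0.015, 0, 0, 0], [0.6, -0.035, 0, 0, 0], [0.6, -0.048, 0.015, 0.002, 1], [0.6, -0.049, 0.05, 0.007, 3], [0.6, -0.049, 0.09, 0.013, 6], [0.6, -0.049, 0.125, 0.019, 9], [0.6, -0.049, 0.15, 0.023, 11], [0.6, -0.049, 0.166, 0.025, 11.75], [0.6, -0.049, 0.166, 0.025, 11.75], [0.6, -0.049, 0.166, 0.025, 11.75]]
  ]
}}

```text
clock: 12.1
position: [0.5852, 0.0818, 0.0601]
ee_rot: [0.7, -0.115, 0.696, 0.11]
contact_force: [0.0, -0.2, -1.2]
width: 0.0615
```

```bash
python3 -c "
from h import *
plan([0.586,0.082,0.0124],108.2)
s,p,d=grab('wrist','w8')
print(s['contact_force'])
C=cloud('wrist',d,s['position'],s['ee_rot'])
z=s['position'][2]
m=(np.hypot(C[...,0]-.585,C[...,1]-.082)<.044)&(C[...,2]>z+.01)&(C[...,2]<z+.019)
P=(C[m][:,:2]*1000).astype(np.float32);print(cv2.minAreaRect(P),len(P),np.median(C[m][:,2]))
"
```

```text
pos [0.5852 0.0818 0.0601] yaw 108.28 q [ 0.03  0.44  1.72 -0.01  0.98 -1.86] w 0.0615 clk 12.1 tiltx [ 0.0059 -0.0065 -1.    ]
shift [0.0477 0.0003 0.0007] turn 0.07759461799869882
[ 0.00233576 -0.2229258  -1.23972562]
((584.0650634765625, 81.5767822265625), (61.387542724609375, 86.83599090576172), 17.82191276550293) 13947 0.07561339369279502
```

View pics/w8.png

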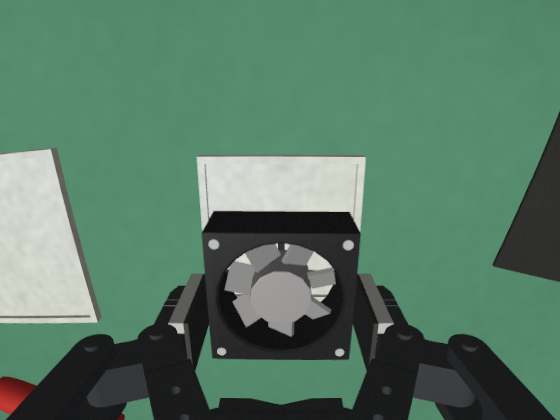

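The fan at (282,290) is aligned with the square tray below it. Lowering.

Request:
{"api": "play_rows", "payload": {
  "plan": [
    [[0.6, 0.012, 0, 0.001, 0], [0.6, 0.026, 0, 0.001, 0], [0.6, 0.036, 0, 0.001, 0], [0.6, 0.042, 0, 0.001, 0], [0.6, 0.045, 0, 0.001, 0], [0.6, 0.047, 0, 0.001, 0], [0.6, 0.048, 0, 0.001, 0], [0.6, 0.0485, 0, 0.001, 0], [0.6, 0.0485, 0, 0.001, 0]]
  ]
}}

```text
clock: 13.05
position: [0.5869, 0.0812, 0.0124]
ee_rot: [0.7, -0.115, 0.696, 0.109]
contact_force: [-1.1, -0.2, 4.1]
width: 0.061
```

```bash
python3 -c "
from h import *
plan([0.586,0.082,0.0124],108.2)
"
```

```text
pos [0.5869 0.0812 0.0124] yaw 108.23 q [ 0.02  0.5   1.76 -0.01  0.88 -1.86] w 0.061 clk 13.05 tiltx [ 0.007  -0.0068 -1.    ]
shift [-0.      0.0011 -0.0007] turn 0.032234425095310826
```

Seated (4 N upward). Release and rise.

Request:
{"api": "play_rows", "payload": {
  "plan": [
    [[0.4, 0, 0, 0, 0], [0.2, 0, 0, 0, 0], [0, 0, 0, 0, 0], [0, 0, 0, 0, 0], [0, 0, 0, 0, 0], [0, 0, 0, 0, 0], [0, -0.02, 0, 0, 0], [0, -0.05, 0, 0, 0], [0, -0.08, 0, 0, 0], [0, -0.1, 0, 0, 0], [0, -0.12, 0, 0, 0], [0, -0.12, 0, 0, 0]]
  ]
}}

```text
clock: 14.25
position: [0.5882, 0.0821, 0.1353]
ee_rot: [0.702, -0.115, 0.694, 0.109]
contact_force: [0.3, -0.3, -0.2]
width: 0.0854
```

```bash
python3 -c "
from h import *
plan([0.458,-0.286,0.11],117.2)
s,p,d=grab('wrist','w9')
C=cloud('wrist',d,s['position'],s['ee_rot'])
m=(np.hypot(C[...,0]-.585,C[...,1]-.082)<.05)&(C[...,2]>.022)&(C[...,2]<.031)
P=(C[m][:,:2]*1000).astype(np.float32);print(cv2.minAreaRect(P),len(P),np.median(C[m][:,2]))
"
```

```text
pos [0.5882 0.0821 0.1353] yaw 108.23 q [ 0.03  0.36  1.62 -0.01  1.14 -1.86] w 0.0854 clk 14.25 tiltx [ 0.0134 -0.0066 -0.9999]
shift [ 0.026  -0.3086 -0.2391] turn -8.965639371471951
((586.2598876953125, 81.06485748291016), (60.695587158203125, 60.35218811035156), 18.024932861328125) 4279 0.028046920895430066
```

View pics/w9.png

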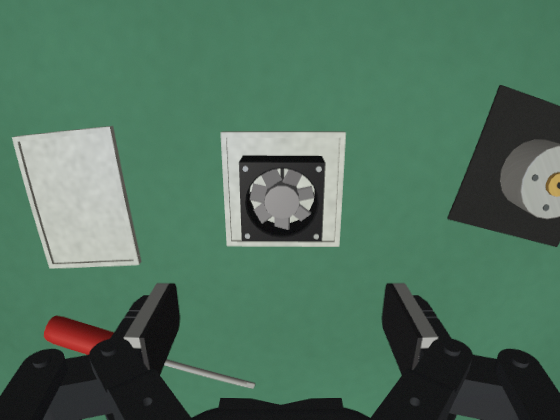

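The fan sits in the square tray at (282,200), 1–2 mm off centre and square to it. Now the heat sink.

Request:
{"api": "play_rows", "payload": {
  "plan": [
    [[0, 0, -0.025, -0.019, -1], [0, 0, -0.055, -0.043, -2], [0, 0, -0.086, -0.067, -3], [0, 0, -0.117, -0.091, -4], [0, 0, -0.148, -0.115, -5], [0, 0, -0.179, -0.139, -6], [0, 0, -0.21, -0.163, -7], [0, 0, -0.241, -0.187, -8], [0, 0, -0.272, -0.211, -9], [0, 0.01, -0.3, -0.232, -9], [0, 0.02, -0.309, -0.239, -9], [0, 0.026, -0.309, -0.239, -9]]
  ]
}}

```text
clock: 15.5
position: [0.4592, -0.282, 0.1063]
ee_rot: [0.687, -0.167, 0.689, 0.159]
contact_force: [-0.1, 0.8, 0.5]
width: 0.0856
```

Request:
{"api": "play_rows", "payload": {
  "plan": [
    [[0, 0, 0, 0, 0], [0, 0, 0, 0, 0]]
  ]
}}

```text
clock: 15.7
position: [0.459, -0.2803, 0.1054]
ee_rot: [0.687, -0.167, 0.689, 0.16]
contact_force: [0.8, 0.5, 0.3]
width: 0.0855
```

```bash
python3 -c "
from h import *
s,p,d=grab('wrist','w10')
C=cloud('wrist',d,s['position'],s['ee_rot'])
m=(np.hypot(C[...,0]-.458,C[...,1]+.286)<.05)&(C[...,2]>.022)&(C[...,2]<.034)
P=(C[m][:,:2]*1000).astype(np.float32);print(cv2.minAreaRect(P),len(P),np.median(C[m][:,2]))
plan([0.458,-0.286,0.008],117.2)
"
```

```text
((457.73779296875, -286.13861083984375), (74.60104370117188, 44.23640441894531), 26.801467895507812) 3342 0.03126686575974276
pos [ 0.4595 -0.2806  0.1059] yaw 116.75 q [-0.67  0.32  1.78 -0.01  1.04 -2.7 ] w 0.0853 clk 15.75 tiltx [ 3.000e-04 -1.170e-02 -9.999e-01]
shift [ 0.098  -0.0031 -0.0032] turn -0.447269153664962
```

View pics/w10.png

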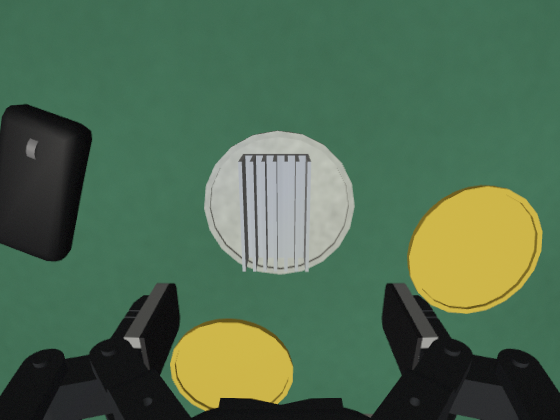

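Joint 6 is at its −2.7 limit. I'll take the same grasp from the other side with a half turn.

Request:
{"api": "play_rows", "payload": {
  "plan": [
    [[0, 0, 0, 0, 8], [0, 0, 0, 0, 16], [0, 0, 0, 0, 24], [0, 0, 0, 0, 32], [0, 0, 0, 0, 40], [0, 0, 0, 0, 48], [0, 0, 0, 0, 56], [0, 0, 0, 0, 64], [0, 0, 0, 0, 72], [0, 0, 0, 0, 80], [0, 0, 0, 0, 88], [0, 0, 0, 0, 90]]
  ]
}}

```text
clock: 16.95
position: [0.4601, -0.2797, 0.1066]
ee_rot: [0.605, 0.368, 0.599, -0.375]
contact_force: [-0.7, 0.1, -0.8]
width: 0.0855
```

Request:
{"api": "play_rows", "payload": {
  "plan": [
    [[0, 0, 0, 0, 8], [0, 0, 0, 0, 16], [0, 0, 0, 0, 24], [0, 0, 0, 0, 32], [0, 0, 0, 0, 40], [0, 0, 0, 0, 48], [0, 0, 0, 0, 56], [0, 0, 0, 0, 64], [0, 0, 0, 0, 72], [0, 0, 0, 0, 80], [0, 0, 0, 0, 88], [0, 0, 0, 0, 90]]
  ]
}}

```text
clock: 18.15
position: [0.4608, -0.2788, 0.1072]
ee_rot: [-0.167, -0.688, -0.158, 0.688]
contact_force: [0.4, 0.4, 1.0]
width: 0.0855
```

```bash
python3 -c "
from h import *
s,p,d=grab('wrist','w11')
C=cloud('wrist',d,s['position'],s['ee_rot'])
m=(np.hypot(C[...,0]-.458,C[...,1]+.286)<.05)&(C[...,2]>.022)&(C[...,2]<.034)
P=(C[m][:,:2]*1000).astype(np.float32);print(cv2.minAreaRect(P),len(P),np.median(C[m][:,2]))
plan([0.458,-0.286,0.008],117)
"
```

```text
((457.6578369140625, -286.28582763671875), (74.46898651123047, 44.17766189575195), 26.827964782714844) 3151 0.031346342578628665
pos [ 0.4608 -0.2788  0.1072] yaw -63.36 q [-0.67  0.32  1.78 -0.01  1.04  0.44] w 0.0852 clk 18.2 tiltx [ 0.0024 -0.0127 -0.9999]
shift [0.0993 0.0039 0.0054] turn -0.35628348312837943
```

View pics/w11.png

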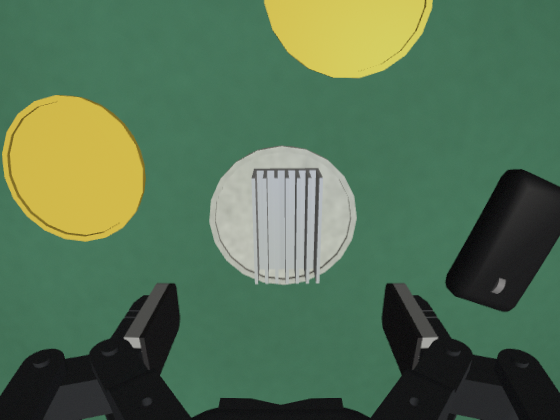

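Heat sink confirmed at (287,225) in the image, with the same pose seen from both sides. Descend and close.

Request:
{"api": "play_rows", "payload": {
  "plan": [
    [[0, 0.02, 0.002, 0.003, -0.1], [0, 0.045, 0.004, 0.0055, -0.2], [0, 0.065, 0.004, 0.0055, -0.2], [0, 0.08, 0.004, 0.0055, -0.2], [0, 0.09, 0.004, 0.0055, -0.2], [0, 0.096, 0.004, 0.0055, -0.2], [0, 0.098, 0.004, 0.0055, -0.2], [0, 0.098, 0.004, 0.0055, -0.2], [0, 0.098, 0.004, 0.0055, -0.2]]
  ]
}}

```text
clock: 19.1
position: [0.4584, -0.2864, 0.0099]
ee_rot: [0.169, 0.688, 0.159, -0.688]
contact_force: [-0.1, 0.5, -0.0]
width: 0.0855
```

```bash
python3 -c "
from h import *
plan([0.4577,-0.2862,0.009],116.8)
"
```

```text
pos [ 0.4584 -0.2864  0.0099] yaw -63.14 q [-0.68  0.44  1.89 -0.01  0.8   0.43] w 0.0855 clk 19.1 tiltx [ 0.0034 -0.0135 -0.9999]
shift [ 0.0009 -0.0005  0.0005] turn 0.055332297860218205
```

Request:
{"api": "play_rows", "payload": {
  "plan": [
    [[0.4, 0, 0, 0, 0], [0.6, 0, 0, 0, 0], [0.7, 0, 0, 0, 0], [0.7, 0, 0, 0, 0], [0.7, 0, 0, 0, 0], [0.7, 0, 0, 0, 0], [0.7, 0, 0, 0, 0], [0.7, 0, 0, 0, 0], [0.7, 0, 0, 0, 0], [0.7, 0, 0, 0, 0]]
  ],
  "grip_force": 40
}}

```text
clock: 20.1
position: [0.4588, -0.2867, 0.0104]
ee_rot: [0.169, 0.688, 0.159, -0.687]
contact_force: [-0.3, -0.1, 5.2]
width: 0.0434
```

```bash
python3 -c "
from h import *
plan([0.6467,-0.076,0.07],112.1)
grab('wrist','w12')
"
```

```text
pos [ 0.4588 -0.2867  0.0104] yaw -63.15 q [-0.68  0.44  1.89 -0.01  0.8   0.43] w 0.0434 clk 20.1 tiltx [ 0.0043 -0.0143 -0.9999]
shift [-0.0618 -0.1022 -0.2627] turn 4.752683223265876
```

View pics/w12.png

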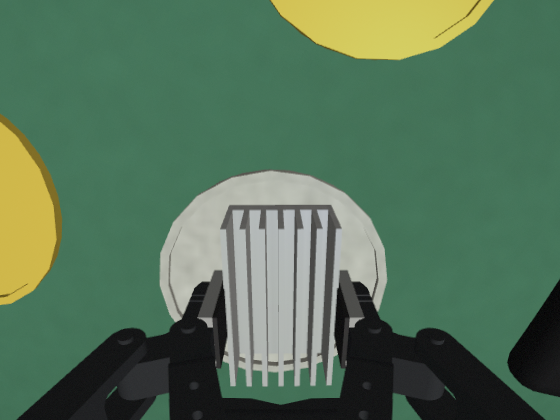

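The heat sink is held across its width at (280,300). Carry it to the oblong tray.

Request:
{"api": "play_rows", "payload": {
  "plan": [
    [[0.7, -0.015, 0, 0, 0], [0.7, -0.04, -0.002, -0.005, 0], [0.7, -0.055, -0.012, -0.03, 0.5], [0.7, -0.061, -0.026, -0.066, 1], [0.7, -0.061, -0.04, -0.103, 2], [0.7, -0.061, -0.054, -0.14, 2.7], [0.7, -0.061, -0.069, -0.177, 3.4], [0.7, -0.061, -0.083, -0.213, 4], [0.7, -0.061, -0.095, -0.245, 4.5], [0.7, -0.061, -0.101, -0.262, 4.75], [0.7, -0.061, -0.102, -0.263, 4.75], [0.7, -0.061, -0.102, -0.263, 4.75]]
  ]
}}

```text
clock: 21.35
position: [0.6459, -0.0763, 0.0685]
ee_rot: [-0.141, -0.694, -0.131, 0.694]
contact_force: [0.4, -0.0, -0.3]
width: 0.0435
```

```bash
python3 -c "
from h import *
s,p,d=grab('wrist','w13')
C=cloud('wrist',d,s['position'],s['ee_rot']); z=s['position'][2]
m=(np.hypot(C[...,0]-.647,C[...,1]+.076)<.05)&(C[...,2]>z+.018)&(C[...,2]<z+.026)
P=(C[m][:,:2]*1000).astype(np.float32);print(cv2.minAreaRect(P),len(P),np.median(C[m][:,2]))
plan([0.6475,-0.0765,0.0105],112.1)
print(s['contact_force'])
"
```

```text
((645.27783203125, -76.33908081054688), (75.35071563720703, 71.25830841064453), 21.977264404296875) 7777 0.08946443180352272
pos [ 0.6457 -0.0768  0.0687] yaw -67.9 q [-0.22  0.5   1.57 -0.02  1.07  0.98] w 0.0427 clk 21.4 tiltx [ 0.0019 -0.0146 -0.9999]
shift [ 0.0582 -0.0004 -0.002 ] turn -0.003773414826127919
[ 0.35298013 -0.04969489 -0.26501017]
```

View pics/w13.png

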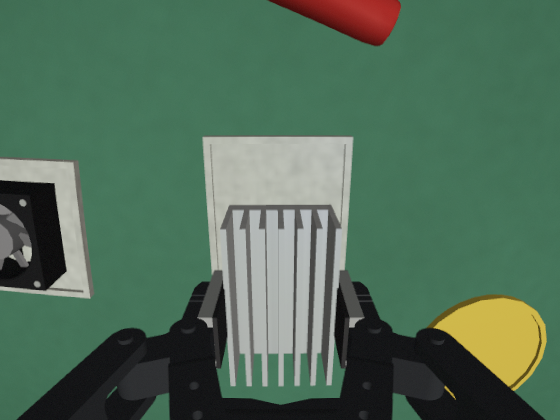

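The heat sink is in line with the oblong tray, at (280,290). Lowering.

Request:
{"api": "play_rows", "payload": {
  "plan": [
    [[0.7, 0.015, 0, -0.001, 0], [0.7, 0.032, 0, -0.002, 0], [0.7, 0.044, 0, -0.002, 0], [0.7, 0.051, 0, -0.002, 0], [0.7, 0.055, 0, -0.002, 0], [0.7, 0.057, 0, -0.002, 0], [0.7, 0.058, 0, -0.002, 0], [0.7, 0.059, 0, -0.002, 0], [0.7, 0.059, 0, -0.002, 0]]
  ]
}}

```text
clock: 22.3
position: [0.6481, -0.077, 0.0105]
ee_rot: [0.141, 0.694, 0.13, -0.694]
contact_force: [0.4, -0.4, 0.8]
width: 0.0433
```

```bash
python3 -c "
from h import *
plan([0.6475,-0.0765,0.0105],112.1)
"
```

```text
pos [ 0.6481 -0.077   0.0105] yaw -67.9 q [-0.22  0.57  1.62 -0.02  0.95  0.98] w 0.0433 clk 22.3 tiltx [ 0.0031 -0.015  -0.9999]
shift [-0.     -0.0007  0.0004] turn 0.0036936658236186304
```

Request:
{"api": "play_rows", "payload": {
  "plan": [
    [[0.7, 0.001, 0, 0, 0], [0.7, 0.001, 0, 0, 0], [0.7, 0.001, 0, 0, 0]]
  ]
}}

```text
clock: 22.6
position: [0.6481, -0.077, 0.0104]
ee_rot: [0.141, 0.694, 0.13, -0.694]
contact_force: [-2.3, -0.7, 5.4]
width: 0.0429
```

Request:
{"api": "play_rows", "payload": {
  "plan": [
    [[0.55, 0, 0, 0, 0], [0.4, 0, 0, 0, 0], [0.2, 0, 0, 0, 0], [0, 0, 0, 0, 0], [0, 0, 0, 0, 0], [0, 0, 0, 0, 0], [0, -0.02, 0, 0, 0], [0, -0.05, 0, 0, 0], [0, -0.08, 0, 0, 0], [0, -0.1, 0, 0, 0], [0, -0.12, 0, 0, 0], [0, -0.12, 0, 0, 0]]
  ]
}}

```text
clock: 23.8
position: [0.6498, -0.0756, 0.1337]
ee_rot: [0.142, 0.696, 0.129, -0.692]
contact_force: [0.4, -0.7, -0.3]
width: 0.0853
```

```bash
python3 -c "
from h import *
s,p,d=grab('wrist','w14')
C=cloud('wrist',d,s['position'],s['ee_rot'])
m=(np.hypot(C[...,0]-.647,C[...,1]+.076)<.05)&(C[...,2]>.022)&(C[...,2]<.034)
P=(C[m][:,:2]*1000).astype(np.float32);print(cv2.minAreaRect(P),len(P),np.median(C[m][:,2]))
plan([0.506,0.2658,0.10],108)
plan([0.506,0.2658,0.10],90)
"
```

```text
((647.3658447265625, -77.4639892578125), (75.19495391845703, 44.14963912963867), 22.07221031188965) 2610 0.03144876233220908
pos [ 0.6486 -0.0754  0.1318] yaw -67.89 q [-0.21  0.45  1.49 -0.02  1.19  0.98] w 0.0854 clk 23.85 tiltx [ 0.0068 -0.0159 -0.9999]
shift [ 0.0254 -0.3703  0.0037] turn 4.109272969087385
pos [ 0.6486 -0.0754  0.1318] yaw -67.89 q [-0.21  0.45  1.49 -0.02  1.19  0.98] w 0.0854 clk 23.85 tiltx [ 0.0068 -0.0159 -0.9999]
shift [ 0.0254 -0.3703  0.0037] turn 22.109272969087385
```

View pics/w14.png

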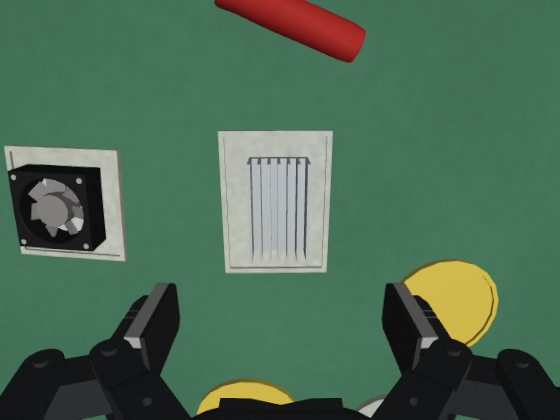

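The heat sink is in the oblong tray, within 2 mm and lengthwise. Back to the motor on the mat.

Request:
{"api": "play_rows", "payload": {
  "plan": [
    [[0, 0, -0.03, 0, 0], [0, 0, -0.065, 0, 0], [0, 0, -0.1, 0.001, 0], [0, 0, -0.14, 0.001, 0], [0, 0, -0.18, 0.002, 0], [0, 0, -0.22, 0.002, 0], [0, 0, -0.26, 0.003, 0], [0, 0, -0.3, 0.003, 0], [0, 0.01, -0.34, 0.004, 0], [0, 0.02, -0.37, 0.004, 0], [0, 0.025, -0.37, 0.004, 0], [0, 0.025, -0.37, 0.004, 0]]
  ]
}}

```text
clock: 25.05
position: [0.5042, 0.2652, 0.0982]
ee_rot: [-0.143, -0.694, -0.13, 0.694]
contact_force: [0.0, -0.0, 0.3]
width: 0.0852
```

Request:
{"api": "play_rows", "payload": {
  "plan": [
    [[0, 0, 0, 0, 0], [0, 0, 0, 0, 0]]
  ]
}}

```text
clock: 25.25
position: [0.5045, 0.2641, 0.0979]
ee_rot: [-0.142, -0.694, -0.129, 0.694]
contact_force: [-0.2, -0.2, 0.7]
width: 0.0856
```

```bash
python3 -c "
from h import *
s,p,d=grab('wrist','w15')
C=cloud('wrist',d,s['position'],s['ee_rot'])
m=(np.hypot(C[...,0]-.506,C[...,1]-.266)<.05)&(C[...,2]>.03)&(C[...,2]<.037)
P=(C[m][:,:2]*1000).astype(np.float32);print(cv2.minEnclosingCircle(P),len(P),np.median(C[m][:,2]))
plan([0.506,0.266,0.008],112.1)
"
```

```text
((506.30828857421875, 265.8426208496094), 28.059005737304688) 5471 0.033575777936602366
pos [0.5048 0.2642 0.0981] yaw -67.87 q [ 0.37  0.38  1.71 -0.02  1.06  1.57] w 0.0854 clk 25.3 tiltx [ 0.003  -0.0183 -0.9998]
shift [ 0.0901 -0.0028 -0.0022] turn 0.033078422179471545
```

View pics/w15.png

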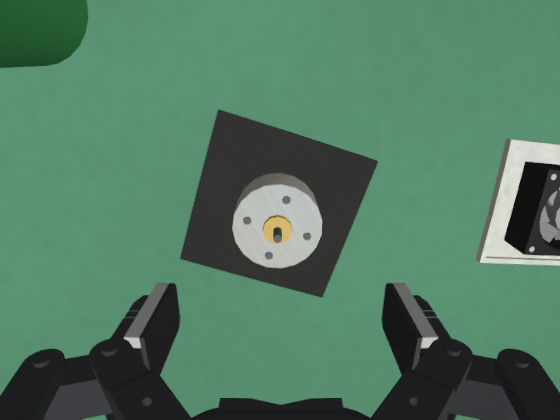

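Motor at (277,225) between the pads. Descend to the same height as before and grip.

Request:
{"api": "play_rows", "payload": {
  "plan": [
    [[0, 0.02, -0.001, -0.001, 0], [0, 0.045, -0.0025, -0.002, 0], [0, 0.062, -0.0025, -0.002, 0], [0, 0.074, -0.0025, -0.002, 0], [0, 0.082, -0.0025, -0.002, 0], [0, 0.087, -0.0025, -0.002, 0], [0, 0.0895, -0.0025, -0.002, 0], [0, 0.0895, -0.0025, -0.002, 0]]
  ]
}}

```text
clock: 26.1
position: [0.5062, 0.2657, 0.0088]
ee_rot: [-0.142, -0.694, -0.129, 0.694]
contact_force: [0.8, -0.2, -0.2]
width: 0.0855
```

Request:
{"api": "play_rows", "payload": {
  "plan": [
    [[0.4, 0, 0, 0, 0], [0.6, 0, 0, 0, 0], [0.6, 0, 0, 0, 0], [0.6, 0, 0, 0, 0], [0.6, 0, 0, 0, 0], [0.6, 0, 0, 0, 0], [0.6, 0, 0, 0, 0], [0.6, 0, 0, 0, 0]]
  ],
  "grip_force": 40
}}

```text
clock: 26.9
position: [0.5067, 0.2658, 0.0097]
ee_rot: [0.142, 0.694, 0.129, -0.693]
contact_force: [-1.2, -0.8, 5.9]
width: 0.0548
```

```bash
python3 -c "
from h import *
plan([0.457,-0.285,0.09])
"
```

```text
pos [0.5067 0.2658 0.0097] yaw -67.86 q [ 0.37  0.48  1.8  -0.02  0.86  1.57] w 0.0548 clk 26.9 tiltx [ 0.0049 -0.0177 -0.9998]
shift [-0.0708  0.4928  0.2538] turn None
```

Request:
{"api": "play_rows", "payload": {
  "plan": [
    [[0.6, -0.015, 0, 0, 0], [0.6, -0.04, 0.003, 0.001, 0], [0.6, -0.065, 0.02, 0.01, 0], [0.6, -0.071, 0.05, 0.026, 0], [0.6, -0.071, 0.082, 0.042, 0], [0.6, -0.071, 0.115, 0.059, 0], [0.6, -0.071, 0.148, 0.076, 0], [0.6, -0.071, 0.181, 0.093, 0], [0.6, -0.071, 0.214, 0.11, 0], [0.6, -0.071, 0.245, 0.126, 0], [0.6, -0.071, 0.26, 0.134, 0], [0.6, -0.071, 0.26, 0.134, 0]]
  ]
}}

```text
clock: 28.1
position: [0.4795, -0.0261, 0.0852]
ee_rot: [0.141, 0.694, 0.128, -0.694]
contact_force: [0.2, -0.6, -3.0]
width: 0.0546
```

```bash
python3 -c "
from h import *
plan([0.457,-0.285,0.08])
"
```

```text
pos [ 0.4795 -0.0261  0.0852] yaw -68.05 q [-0.19  0.27  1.93 -0.02  0.94  1.01] w 0.0546 clk 28.1 tiltx [ 0.0038 -0.018  -0.9998]
shift [0.0098 0.2316 0.1176] turn None
```

Request:
{"api": "play_rows", "payload": {
  "plan": [
    [[0.6, 0, 0.015, 0.008, 0], [0.6, 0, 0.04, 0.02, 0], [0.6, 0, 0.07, 0.036, 0], [0.6, 0, 0.1, 0.051, 0], [0.6, 0, 0.13, 0.066, 0], [0.6, 0, 0.16, 0.081, 0], [0.6, 0, 0.19, 0.097, 0], [0.6, 0, 0.215, 0.109, 0], [0.6, 0.005, 0.23, 0.117, 0], [0.6, 0.01, 0.2315, 0.1175, 0], [0.6, 0.01, 0.2315, 0.1175, 0], [0.6, 0.01, 0.2315, 0.1175, 0]]
  ]
}}

```text
clock: 29.3
position: [0.4566, -0.2829, 0.0791]
ee_rot: [-0.141, -0.694, -0.129, 0.694]
contact_force: [-0.4, 0.8, -2.1]
width: 0.0548
```

```bash
python3 -c "
from h import *
plan([0.457,-0.285,0.0095])
s,p,d=grab('wrist','w16')
"
```

```text
pos [ 0.4566 -0.2829  0.0791] yaw -68.0 q [-0.68  0.35  1.82 -0.01  0.97  0.52] w 0.0548 clk 29.3 tiltx [ 0.0021 -0.0158 -0.9999]
shift [0.0696 0.001  0.0001] turn None
```

View pics/w16.png

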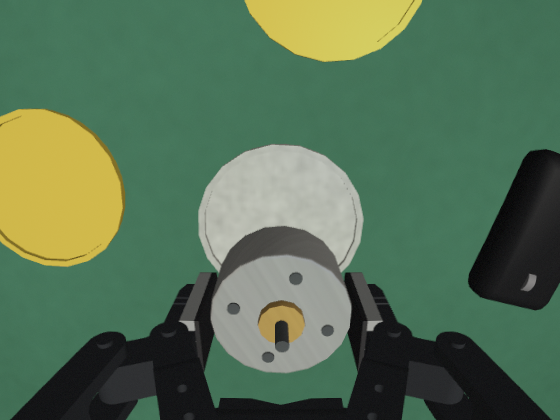

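The motor is held at (281,310) above the white round tray. Lowering.

Request:
{"api": "play_rows", "payload": {
  "plan": [
    [[0.6, 0.015, 0.001, 0, 0], [0.6, 0.034, 0.001, 0, 0], [0.6, 0.048, 0.001, 0, 0], [0.6, 0.057, 0.001, 0, 0], [0.6, 0.063, 0.001, 0, 0], [0.6, 0.066, 0.001, 0, 0], [0.6, 0.068, 0.001, 0, 0], [0.6, 0.0695, 0.001, 0, 0], [0.6, 0.0705, 0.001, 0, 0], [0.6, 0.0705, 0.001, 0, 0]]
  ]
}}

```text
clock: 30.35
position: [0.4578, -0.2855, 0.0097]
ee_rot: [0.141, 0.694, 0.129, -0.694]
contact_force: [-0.7, 2.8, 2.3]
width: 0.055
```

```bash
python3 -c "
from h import *
plan([0.457,-0.285,0.0095])
"
```

```text
pos [ 0.4578 -0.2855  0.0097] yaw -67.99 q [-0.68  0.44  1.89 -0.02  0.8   0.52] w 0.055 clk 30.35 tiltx [ 0.0036 -0.0171 -0.9998]
shift [ 0.0002 -0.0007  0.0005] turn None
```

Contact is felt and the height matches the grip height. Release, rise and check.

Request:
{"api": "play_rows", "payload": {
  "plan": [
    [[0.4, 0, 0, 0, 0], [0.2, 0, 0, 0, 0], [0, 0, 0, 0, 0], [0, 0, 0, 0, 0], [0, 0, 0, 0, 0], [0, 0, 0, 0, 0], [0, -0.02, 0, 0, 0], [0, -0.05, 0, 0, 0], [0, -0.09, 0, 0, 0], [0, -0.13, 0, 0, 0], [0, -0.17, 0, 0, 0], [0, -0.2, 0, 0, 0]]
  ]
}}

```text
clock: 31.55
position: [0.4575, -0.2823, 0.2125]
ee_rot: [0.142, 0.695, 0.128, -0.693]
contact_force: [0.5, -0.4, -0.5]
width: 0.0854
```

Request:
{"api": "play_rows", "payload": {
  "plan": [
    [[0, -0.01, 0, 0.04, 0], [0, -0.01, 0, 0.08, 0], [0, -0.01, 0, 0.1, 0], [0, -0.01, 0, 0.1, 0], [0, -0.01, 0, 0.1, 0], [0, -0.01, 0, 0.1, 0]]
  ]
}}

```text
clock: 32.15
position: [0.3656, -0.3194, 0.2226]
ee_rot: [0.142, 0.695, 0.128, -0.693]
contact_force: [-0.7, 0.2, 1.2]
width: 0.0857
```

```bash
python3 - <<'E'
from h import *
sw=grab('wrist','w17'); st=grab('top','top1')
tr={'fan':((.585,.082),.022,.031),'motor':((.457,-.285),.030,.037),'hs':((.6467,-.076),.025,.034)}
for f,n in [('w17','wrist'),('top1','top')]:
  z=np.load(f'pics/{f}.npz'); C=cloud(n,z['d'],z['pos'],z['rot'])
  for k,(c,a,b) in tr.items():
    m=(np.hypot(C[...,0]-c[0],C[...,1]-c[1])<.045)&(C[...,2]>a)&(C[...,2]<b)
    P=(C[m][:,:2]*1000).astype(np.float32)
    if len(P)<50: continue
    print(f,k,len(P),np.round(np.hstack([np.ravel(q) for q in cv2.minAreaRect(P)]),1),np.round(cv2.minEnclosingCircle(P)[0],1),np.median(C[m][:,2]).round(4))
plan([.5,0,.2])
cv2.imwrite('pics/top1c.png',cv2.resize(st[1][100:300,80:480],None,fx=2,fy=2)[:,:,::-1])
E
```

```text
w17 motor 3080 [ 457.4 -286.1   54.9   55.1   86. ] [ 457.1 -285.6] 0.0334
top1 fan 308 [584.3  79.9  59.9  60.3  18.5] [584.3  79.1] 0.0266
top1 motor 281 [ 454.9 -286.2   53.7   52.2   89.8] [ 456.5 -287.3] 0.0332
top1 hs 205 [645.5 -78.8  73.   44.6  22.4] [645.3 -78.2] 0.0299
pos [ 0.3656 -0.3193  0.2224] yaw -67.92 q [-0.86  0.14  1.71 -0.01  1.27  0.33] w 0.0853 clk 32.25 tiltx [ 0.0063 -0.0187 -0.9998]
shift [ 0.0173 -0.2458 -0.2446] turn None
```

View pics/w17.png

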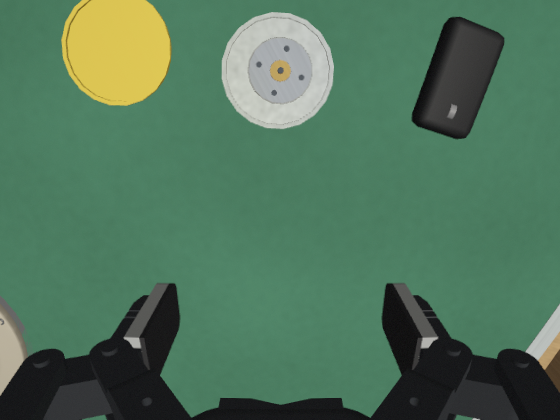

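View pics/top1c.png

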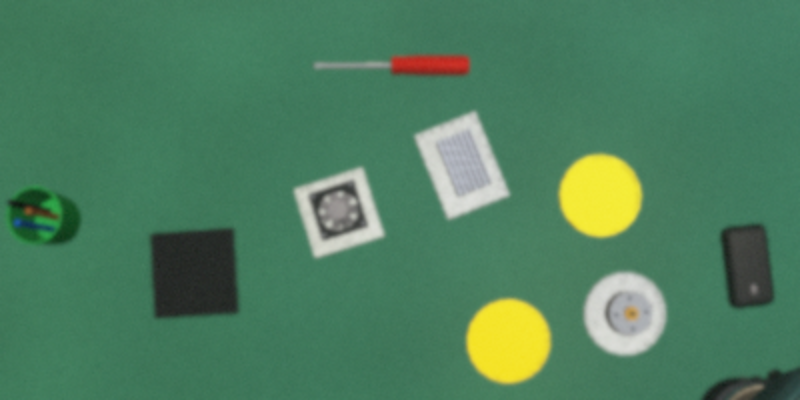

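The motor is centred in the white round tray, at (280,70) in the wrist view. The top crop shows the fan at (340,210) and the heat sink at (462,163) centred and in line with their trays. The mat is empty, the bystanders are where they were, and the arm is clear.

```bash
python3 -c "
from rig import manip
print(manip.get_state()['qd'].round(3)); print(manip.sign_off())"
```

```text
[-0.     0.001  0.002 -0.003  0.002 -0.002]
the job is handed in; nothing more can be done
None
```

All three parts are in their own trays, and I handed the job in at about 32 s. I parked the motor on the mat and let go. Then I moved the fan to the square tray, the heat sink to the oblong tray and the motor from the mat to the round tray.

Final checks from the wrist camera:

| Part | Offset from tray centre | Alignment with tray | Top height |
|---|---|---|---|
| Fan | about 1.5 mm | under 0.5° off | 28 mm |
| Heat sink | about 1.6 mm | under 0.5° off | 31 mm |
| Motor | about 1 mm | not needed (round) | 33 mm |

The top heights match each part standing flat on the 3 mm tray floor. The pen cup, mouse and screwdriver showed no visible movement in the final top picture, and the arm ended clear of everything.

Two small things disagreed or came up:
- **Camera disagreement:** the top camera reads 2–3 mm differently from the wrist camera, close to the stated calibration error and well inside the 15 mm tolerance.
- **Joint limit:** on the way to the heat sink, the last joint stopped at its −2.7 rad limit. I made a half turn and took the same grip from the other side. The tool was also tilted by up to about 1° (0.02 rad).

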